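# Spread a retaining ring over an axle stub and hold it at its groove

### The arm

A 7-joint arm with a two-finger parallel gripper is mounted at the origin on the work surface. World frame = base frame: x ahead of the robot, y to its left, z up, the work surface at z = 0. Lengths are in m, angles in rad, forces in N, time in s.
With the tool pointing down it reaches from about 0.4 to 0.875 m from the base axis. Payload 6.5 kg.
Tool frame: the origin (TCP) lies at the very end of the fingers, on their centre line; the grasp point (between the pads) lies 19 mm behind it (env.grasp_offset is the distance from the TCP to the grasp point, in m); z points along the fingers, y is the direction in which the jaws open and shut (so a half turn about z gives the same grasp; the last joint's range is limited). The gripper opens to 88 mm and grips with 3 to 60 N. Pads are 18 mm wide; open, the fingers measure 123 mm over their backs; the gripper's body (75 mm by 187 mm) begins 45 mm behind the grasp point.
Start: joints at [1.07, 0.536, -0.004, 1.538, 0.003, 1.067, -0.071], TCP at [0.274, -0.59, 0.216] pointing down, gripper open.
Joint ranges: [-2.7, 2.7], [-0.37, 2.16], [-1.27, 1.26], [0.24, 2.4], [-1.31, 4.45], [0.19, 1.91], [-2.76, 2.76]. Speed limits (rad/s): [2.39, 2.39, 3.14, 3.14, 3.14, 3.14, 3.14].

### API

Orientations are given as a unit quaternion [x, y, z, w].
In Python, from rig import env gives the robot as it stands.
- The arm moves only by the tool servo_tool, never from a script. Its argument "deltas" is a list of rows, each an object with "xyz": the shift along the tool's x, y, z in cm, a list of three; "spin": the turn about the tool's z in degrees. In form: [{"xyz": [tx, ty, tz], "spin": spin}, ...]. A call has 1 to 5 rows; each row is the pose to reach, as a shift and turn from the pose measured when the call began, along the tool's axes at that moment; what a row does not reach only later rows make up. A row lasts 1/12 s, in which the tool goes at most 41.7 mm and 7.16 degrees, less where a joint would pass 70% of its speed; a pose out of reach is approached as far as the arm can. A call with a gripper value outside its range is refused whole. "hand" is the finger opening in cm, from 0 to 8.81, set as the call begins (left out, the last holds). The fingers move at their own pace and stop on an object; the grip force is fixed at half the most. Time passes only in rows, so rows that repeat a pose let the fingers close. It gives the time, the measured TCP pose, the force and the opening at its end, in the units of the state.
- env.sense(): the state, without advancing time (a new reading comes with each control period).
- env.read_camera(name): name is "scene" or "top" or "wrist"; returns a dict with "pixels" (384x512x3 uint8, red, green, blue), "z_map" (384x512 float32, m along the optical axis (not along the pixel's ray), 0 where there is no reading), "intrinsics" (3x3 intrinsics, pixels), "dist_coeffs" ([k1, k2, p1, p2, k3] as OpenCV has them; the pictures are not rectified), "R" (3x3) and "t" (3): a world point X has camera coordinates R X + t. Camera axes: x right, y down, z forward; pixel columns grow to the right and rows downward; lengths in m; the calibration is good to about 2 mm. A picture is of the moment at which its call begins.
- env.job_done(): hands the job in, once; it reports no verdict.
Trained networks look in a picture, given as the dict that the camera call returned (one of the last four; its "shot" number tells which), for a name from the list of things; names that differ only in an ending like _2 or _b are one class to them, and where a whole thing is asked for, a point or a joint stands for the part that bears it (a point fixed in the world has none). Each returns a list of dicts, best first, with "p" (0 to 1); they miss things now and then, are a little off and sometimes report something else, mostly with a low value. They report only what shows in the picture. A call takes as long as a camera call. They do not tell look-alikes from the thing itself.
- env.boxes_of(picture, target): "box" ([left, top, right, bottom] as shares, 0 to 1, of the picture: columns of its width, rows of its height, round what is visible of it).
- env.regions_of(picture, target): "mask" (384x512 bool, what is visible of it) and "box" ([left, top, right, bottom] as shares, 0 to 1, of the picture: columns of its width, rows of its height, round what is visible of it).
- env.spot_point(picture, target): "location" ([column, row] as shares, 0 to 1, of the picture: columns of its width, rows of its height: a listed point, or the origin of a listed thing).
The state is a dict: "time_s": time; "joint_pos": joint angles; "joint_vel": joint speeds; "joint_efforts": joint torques, N m; "eef_pos": TCP position; "tcp_rot": TCP orientation; "ft_force": force on the tool from outside, world axes, zero at the start; "wrist_torque": the same for the moment, N m; "opening": opening from 0.0 (shut) to 1.0 (fully open).
Only numpy, scipy, OpenCV 4.12 (cv2) and the standard library are available. Lean on these libraries where they do the work, as an engineer would, in place of code of your own. Each camera call takes 0.05 s, during which the arm holds its last target.

### The job

Take the ring pliers out of their wooden stand by the handles and squeeze them fully, so that the retaining ring hooked on their tips is spread. Keeping it spread and level, bring the ring down over the end of the axle stub and gently on until you feel it land flat on the pulley, where the groove is. Finish holding it there: pliers still squeezed in the gripper and the ring pressed lightly on the pulley; do not ram it, and leave the bottle, the tape roll and the mug where they are.

Things in the scene. Friction and masses are not known exactly. Their poses are not given: they have to be found in the camera images.
- pliers: Upright steel ring pliers (0.2 kg), black handles, with an open C-shaped steel ring hooked for good on their tips, level at the lower end. Origin: CENTRE OF THE RING, underside. z up along the pliers, x from pliers to the ring's closed back, handles to +y and -y. Pliers' centre plane at x = -31 mm (14 mm thick), pivot at z = 70 mm, handles z = 85 to 141 mm.
- pliers_grip (a point): Where to grip: midway between the two handles, 118 mm above the ring's underside, 23 mm below the handle tops; axes as the pliers. Fingers close along y, from above. Width over the handles here about 55 mm relaxed (63 mm at the tops), 36 mm squeezed to the stop; the outer faces (14 mm wide in x) are then parallel and upright.
- handle_left (a joint): How far each handle is squeezed, rad: 0 relaxed (a spring returns it), 0.20 at the stop, ring fully spread. 3 to 8 N on the handles does it; a grip of 20 N or more closes them to the stop and holds pliers and ring firmly. Ring: 4 mm thick, 60 mm across; bore 45 mm fully spread, about 35 mm wide relaxed (too small for the stub).
- stand: Fixed wooden stand: base plate 125 x 110 mm, 12 mm thick, on which the relaxed ring lies flat at the start; origin under it, roughly below the ring's centre, axes as the pliers. A board 70 mm wide rises to 90 mm behind the pliers (-x side). Straight up is free.
- axle: Fixed upright steel axle stub, 39 mm diameter, end rounded 1.5 mm, in a grey block 110 mm square, with an aluminium pulley of 92 mm diameter on it. Origin: centre of the pulley's flat upper face, 70 to 95 mm above the table (varies); z up. The stub's end is 26 mm above that face. The groove (33 mm diameter, 6 mm wide) is right at the face: a ring lying on the face is at the groove.
- bottle: Bystander: closed clear bottle, 64 mm diameter, 190 mm high; origin under its centre.
- tape: Bystander: roll of tape lying flat, 110 mm diameter, 25 mm high; origin under its centre.
- mug: Bystander: terracotta mug, 82 mm diameter, 90 mm high; origin under its centre.
Things that resemble listed ones, but are neither listed nor needed, are in the scene too. Leave any green or purple look-alike of the pliers alone.

How it is judged:
By the outcome, as a careful person would: the job done as asked, in the order asked, and still so for the second after the job is handed in, while the arm keeps its last pose, push and grip.
It also fails if it takes over 51 s, if anything falls off the work surface, if the arm or the gripper's body presses on something with over 40 N, if the wrist force passes 120 N, or if a joint passes its speed limit or range.

## Working session

There is one attempt and no reset: what is moved stays moved. The work goes in short steps, Python scripts to look and compute and a tool call to move; the robot and the scene stay as the last step left them, time stands still between calls to the robot, and variables do not carry over. Pictures are saved under pics/ and viewed, and the job is handed in when it is done.

Besides the shell and the picture viewer there is one more tool, called after "Call:" as name(argument=value, ...) on one line, values as JSON. servo_tool: Moves the arm, as the interface text tells. Its arguments: {"type":"object","properties":{"deltas":{"type":"array"},"hand":{"type":"number"}},"required":["deltas"]}

```bash
ls; mkdir -p pics
cat > h.py <<'E'
import numpy as np, cv2
from rig import env
def save(p,name,crop=None,s=1):
    im=p["pixels"][:,:,::-1]
    if crop: im=im[crop[1]:crop[3],crop[0]:crop[2]]
    im=cv2.resize(im,None,fx=s,fy=s,interpolation=cv2.INTER_CUBIC); cv2.imwrite("pics/"+name,im)
def world(p,uv,z=None):
    """pixels Nx2 -> world using z_map (or given z along axis)"""
    uv=np.array(uv,float).reshape(-1,2)
    n=cv2.undistortPoints(uv.reshape(-1,1,2),p["intrinsics"],np.array(p["dist_coeffs"])).reshape(-1,2)
    if z is None: z=p["z_map"][uv[:,1].round().astype(int).clip(0,383),uv[:,0].round().astype(int).clip(0,511)]
    z=np.broadcast_to(z,(len(uv),))
    c=np.c_[n*z[:,None],z]
    return (c-np.array(p["t"]))@np.array(p["R"])
def onplane(p,uv,h):
    a=world(p,uv,1.0); C=-np.array(p["R"]).T@np.array(p["t"])
    d=a-C; return C+d*((h-C[2])/d[:,2])[:,None]
def cloud(p,mask=None):
    v,u=np.nonzero((p["z_map"]>0) if mask is None else (mask&(p["z_map"]>0)))
    return np.c_[u,v],world(p,np.c_[u,v])
E
python3 - <<'E'
from h import *
import pickle
s=env.sense(); print(s["time_s"],s["eef_pos"],s["tcp_rot"],s["opening"],env.grasp_offset)
for n in ["scene","top"]:
    p=env.read_camera(n); save(p,n+"0.png",s=1.5)
    pickle.dump(p,open(n+".pkl","wb"))
    for t in ["pliers","axle","stand","bottle","tape","mug"]:
        for r in env.boxes_of(p,t): print(n,t,round(r["p"],2),(np.array(r["box"])*[512,384,512,384]).round())
    for t in ["pliers_grip","pliers","axle"]:
        for r in env.spot_point(p,t): print(n,"pt",t,round(r["p"],2),(np.array(r["location"])*[512,384]).round(1))
E
```

```text
pics
0.0 [ 0.27351576 -0.58895946  0.21547407] [ 9.76453746e-01  2.15725261e-01 -2.37481499e-04 -7.97660451e-04] 1.0003045095971732 0.0187
scene pliers 0.84 [347. 176. 382. 219.]
scene pliers 0.82 [328. 243. 367. 297.]
scene pliers 0.8 [311. 193. 343. 245.]
scene pliers 0.74 [296. 154. 325. 201.]
scene pliers 0.6 [369. 220. 393. 264.]
scene axle 0.72 [212. 151. 238. 178.]
scene stand 0.74 [294. 206. 349. 261.]
scene bottle 0.88 [411. 225. 451. 287.]
scene tape 0.78 [249. 275. 289. 318.]
scene mug 0.83 [129. 119. 157. 155.]
scene pt pliers_grip 0.92 [350.5 256.3]
scene pt pliers_grip 0.78 [378.2 223. ]
scene pt pliers_grip 0.75 [316.2 162.5]
scene pt pliers_grip 0.67 [330.9 201.3]
scene pt pliers_grip 0.58 [376.1 187.3]
scene pt pliers 0.94 [372.3 261.8]
scene pt pliers 0.83 [320.9 236.8]
scene pt pliers 0.8 [337.5 289.1]
scene pt pliers 0.74 [358.6 210.4]
scene pt pliers 0.71 [304.  194.6]
scene pt axle 0.57 [224.5 160.5]
top pliers 0.7 [180. 204. 207. 221.]
top pliers 0.69 [143. 206. 160. 224.]
top pliers 0.65 [152. 169. 170. 185.]
top pliers 0.52 [217. 247. 241. 263.]
top pliers 0.51 [169. 245. 193. 266.]
top axle 0.78 [296. 208. 321. 237.]
top stand 0.75 [179. 196. 221. 231.]
top bottle 0.87 [ 99. 204. 128. 229.]
top tape 0.7 [183. 203. 206. 224.]
top tape 0.59 [191. 124. 225. 161.]
top mug 0.71 [380. 210. 413. 242.]
top pt pliers_grip 0.77 [166.4 255.7]
top pt pliers_grip 0.72 [149.9 215.3]
top pt pliers_grip 0.7 [161.9 177.9]
top pt pliers_grip 0.69 [196.3 213.3]
top pt pliers_grip 0.61 [229.9 251.9]
top pt pliers 0.66 [168.  176.8]
top pt pliers 0.62 [187.5 254.2]
top pt pliers 0.56 [153.5 211.6]
top pt pliers 0.43 [198.1 210.3]
top pt axle 0.79 [306.  221.6]
```

View pics/scene0.png

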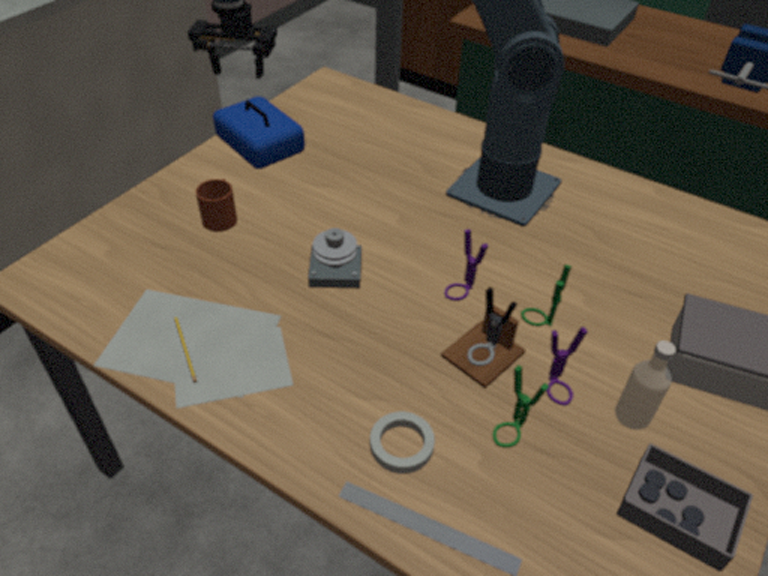

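View pics/top0.png

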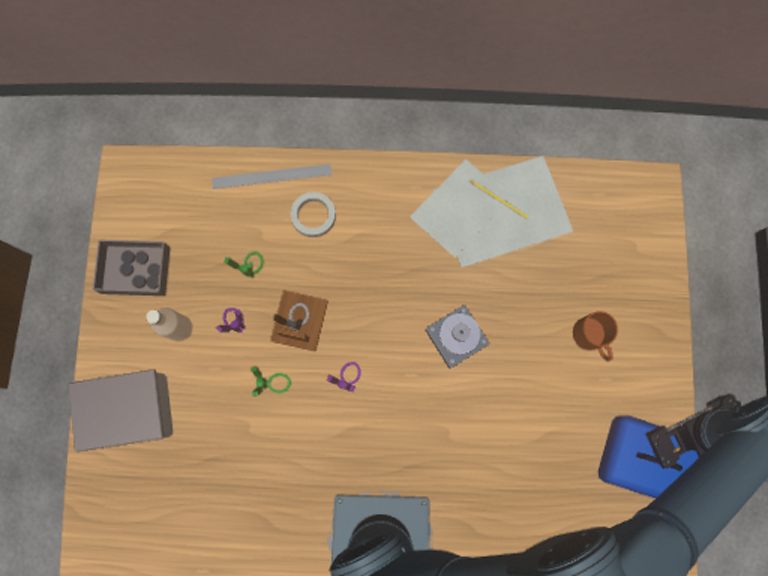

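Run:
```python
from h import *
import pickle
p=pickle.load(open("scene.pkl","rb")); save(p,"sc_crop.png",(280,140,400,310),4.5*0.78)
save(p,"ax_crop.png",(190,140,260,220),7)
p=pickle.load(open("top.pkl","rb")); save(p,"top_crop.png",(130,150,330,280),4)
print(p["R"],p["t"])
```

```text
[[ 0.02742308 -0.99946106  0.01804335]
 [-0.98147743 -0.03034456 -0.18915937]
 [ 0.18960495 -0.01252181 -0.98178061]] [-0.0358586   0.57996103  1.45162737]
```

View pics/sc_crop.png

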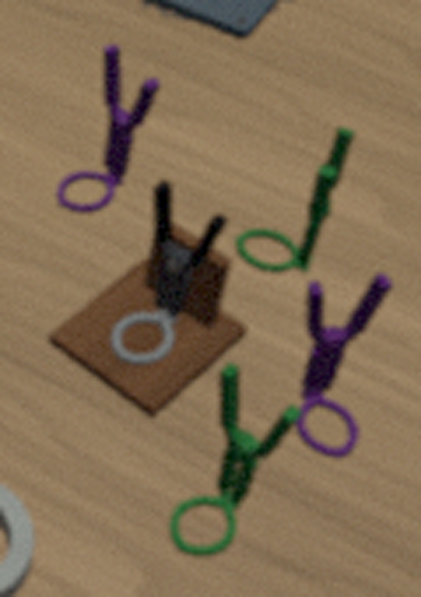

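View pics/top_crop.png

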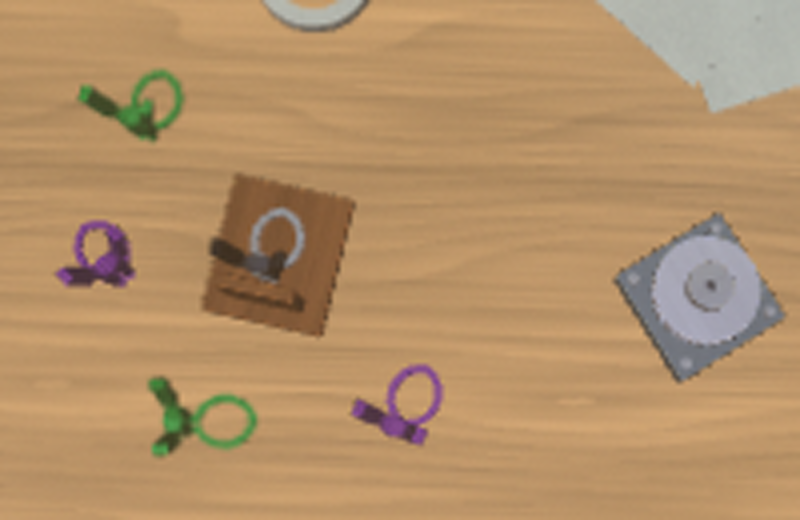

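Run:
```python
from h import *
import pickle
T=pickle.load(open("top.pkl","rb"));S=pickle.load(open("scene.pkl","rb"))
# table check
print("table",world(T,[[260,280],[240,220]]).round(4), world(S,[[200,200]]).round(4))
# stand: points in region with z
for nm,p,bx in [("T",T,(170,190,225,238)),("S",S,(290,185,352,262))]:
    m=np.zeros((384,512),bool); m[bx[1]:bx[3],bx[0]:bx[2]]=1
    uv,W=cloud(p,m)
    for lo,hi in [(0.008,0.02),(0.08,0.1),(0.105,0.16),(0.13,.16)]:
        k=(W[:,2]>lo)&(W[:,2]<hi); q=W[k]
        if k.sum()>2: 
            print(nm,lo,k.sum(),q.mean(0).round(4),q.min(0).round(4),q.max(0).round(4))
            if lo<.01: print(cv2.minAreaRect(q[:,:2].astype(np.float32)*1000))
for nm,p,bx in [("T",T,(280,195,335,250)),("S",S,(200,145,245,195))]:
    m=np.zeros((384,512),bool); m[bx[1]:bx[3],bx[0]:bx[2]]=1
    uv,W=cloud(p,m)
    print(nm,np.histogram(W[:,2],bins=np.arange(-.005,.135,.005)))
```

```text
table [[ 0.2807 -0.0159  0.0056]
 [ 0.4899  0.0615 -0.002 ]] [[ 0.5942 -0.1699  0.0024]]
T 0.008 857 [0.5121 0.2046 0.0136] [0.4259 0.1317 0.008 ] [0.5949 0.3172 0.02  ]
((507.7354431152344, 222.38858032226562), (168.89950561523438, 184.4931182861328), 1.7884953022003174)
T 0.08 120 [0.4745 0.2156 0.0914] [0.4573 0.1813 0.0801] [0.4977 0.2499 0.0994]
T 0.105 54 [0.4889 0.2199 0.1383] [0.4779 0.1816 0.1101] [0.4976 0.2447 0.156 ]
T 0.13 38 [0.4893 0.2192 0.1464] [0.4779 0.1816 0.1304] [0.4976 0.2447 0.156 ]
S 0.008 1140 [0.5169 0.2083 0.0135] [0.3559 0.0606 0.008 ] [0.581  0.2733 0.0199]
((459.1749267578125, 189.05545043945312), (270.8379821777344, 165.52392578125), 26.257850646972656)
S 0.08 169 [0.5004 0.2336 0.0901] [0.4573 0.1944 0.0805] [0.6213 0.3241 0.1   ]
S 0.105 220 [0.5314 0.244  0.1293] [0.4757 0.1831 0.1052] [0.6198 0.319  0.153 ]
S 0.13 109 [0.5252 0.2389 0.1408] [0.4757 0.1831 0.1301] [0.6198 0.3157 0.153 ]
T (array([ 562, 1052,  339,   24,   11,   14,  122,  203,   57,    4,    0,
          0,    1,    6,    5,   15,  154,  255,   43,    0,    4,   22,
         57,   26,    0,    0,    0,    0]), array([-0.005,  0.   ,  0.005,  0.01 ,  0.015,  0.02 ,  0.025,  0.03 ,
        0.035,  0.04 ,  0.045,  0.05 ,  0.055,  0.06 ,  0.065,  0.07 ,
        0.075,  0.08 ,  0.085,  0.09 ,  0.095,  0.1  ,  0.105,  0.11 ,
        0.115,  0.12 ,  0.125,  0.13 ,  0.135]))
S (array([296, 669,  83,  46,  43,  40, 153, 282,  25,   0,   0,   2,  25,
        74,  17,  11, 152, 191,  11,  13,  17,  35,  56,   3,   0,   0,
         0,   0]), array([-0.005,  0.   ,  0.005,  0.01 ,  0.015,  0.02 ,  0.025,  0.03 ,
        0.035,  0.04 ,  0.045,  0.05 ,  0.055,  0.06 ,  0.065,  0.07 ,
        0.075,  0.08 ,  0.085,  0.09 ,  0.095,  0.1  ,  0.105,  0.11 ,
        0.115,  0.12 ,  0.125,  0.13 ,  0.135]))
```

Candidates (scene px): black/steel pliers in the stand (331,201); purple ones (316,162) and (376,223); green ones (376,187) and (350,256). I choose the black pair at (331,201), top view (196,213). The crop shows it has black handles and a steel ring, and that it is the only pair standing on the wooden stand.

Run:
```python
from h import *
import pickle
T=pickle.load(open("top.pkl","rb"));S=pickle.load(open("scene.pkl","rb"))
for nm,p,c in [("T",T,(200,213)),("S",S,(322,233))]:
    hsv=cv2.cvtColor(p["pixels"],cv2.COLOR_RGB2HSV)
    uv,W=cloud(p)
    g=p["pixels"].astype(int)
    d=np.hypot(*(W[:,:2]-[0.5,0.205]).T)
    k=(d<.1)&(g[uv[:,1],uv[:,0]].sum(1)<300)&(W[:,2]>.004)&(W[:,2]<.022)
    q=onplane(p,uv[k],0.012)[:,:2]
    r=cv2.minAreaRect((q*1000).astype(np.float32)); print(nm,k.sum(),r)
    # handles: dark pts z>.1
    k=(d<.08)&(W[:,2]>.1)&(W[:,2]<.165); q=W[k]; print(q[:,:2].mean(0),k.sum())
    m,_=cv2.PCACompute(q[:,:2].astype(np.float32),None); u=_[0]; print("yaw of handle axis",np.degrees(np.arctan2(u[1],u[0])))
    pr=(q[:,:2]-m)@u; print(pr.min(),pr.max())
    # ring: bright near ring
    k=(d<.09)&(W[:,2]<.03)&(W[:,2]>0.006)&(g[uv[:,1],uv[:,0]].min(1)>95)
    q=onplane(p,uv[k],0.015); 
    if k.sum()>5: print("ring",k.sum(),cv2.minEnclosingCircle((q[:,:2]*1000).astype(np.float32)),q.mean(0))
    # axle
    d=np.hypot(*(W[:,:2]-[0.5,-0.09]).T)
    for lo,hi in [(.072,.092),(.1,.12)]:
        k=(d<.09)&(W[:,2]>lo)&(W[:,2]<hi); h=np.median(W[k,2]); q=onplane(p,uv[k],h)
        print("axle",lo,k.sum(),h,W[k].mean(0).round(4),cv2.minEnclosingCircle((q[:,:2]*1000).astype(np.float32)))
```

```text
T 755 ((506.8766784667969, 207.9578094482422), (111.2023696899414, 124.20257568359375), 78.7468490600586)
[0.48862085 0.21919313] 57
yaw of handle axis 79.83842
-0.036921142764137875 0.026705411144063437
ring 143 ((499.7333984375, 203.79237365722656), 89.48169708251953) [0.50432037 0.20001109 0.015     ]
axle 0.072 260 0.08122820016561014 [ 0.4838 -0.1468  0.081 ] ((480.96759033203125, -161.9787139892578), 44.979610443115234)
axle 0.1 87 0.10772476286525957 [ 0.4805 -0.1634  0.1077] ((479.978759765625, -165.90115356445312), 18.921133041381836)
S 1082 ((513.5625, 223.79229736328125), (141.1088104248047, 131.20249938964844), 79.43843078613281)
[0.49151516 0.21117753] 160
yaw of handle axis 78.6647
-0.030024724632007962 0.032651519465910196
ring 91 ((531.3900146484375, 190.18821716308594), 50.9577751159668) [0.51715119 0.20794518 0.015     ]
axle 0.072 271 0.0803200707988315 [ 0.4893 -0.1472  0.0805] ((483.82904052734375, -157.68434143066406), 46.70268630981445)
axle 0.1 82 0.10567609444041304 [ 0.4826 -0.1614  0.1057] ((480.9211120605469, -159.68650817871094), 21.611522674560547)
```

Call:
servo_tool(deltas=[{"xyz": [3.5,-2.9,-1],"spin": 7},{"xyz": [6.7,-5.4,-2],"spin": 14},{"xyz": [10,-8.1,-3],"spin": 21},{"xyz": [13.2,-10.7,-4],"spin": 28},{"xyz": [16.4,-13.3,-5],"spin": 35}], hand=8.8)

```text
time_s: 1.42
eef_pos: [0.3626, -0.4075, 0.2643]
tcp_rot: [0.996, -0.088, 0.0, -0.0]
ft_force: [0.9, -1.0, 0.4]
opening: 1.001
```

```bash
cat >> h.py <<'E'
from scipy.spatial.transform import Rotation as Ro
def to(x,y,z,yaw=None):
    """needed shift in tool axes (cm) and spin (deg) to reach world TCP / tool-x yaw deg"""
    s=env.sense(); R=Ro.from_quat(s["tcp_rot"]).as_matrix()
    d=R.T@(np.array([x,y,z])-s["eef_pos"])*100
    cy=np.degrees(np.arctan2(R[1,0],R[0,0]))
    sp=None if yaw is None else ((cy-yaw+90)%180-90)
    print("t",round(s["time_s"],2),"pos",np.round(s["eef_pos"],4),"yaw",round(cy,2),"tilt",np.round(R[:2,2],4),"op",round(s["opening"]*8.8,2),"F",np.round(s["ft_force"],2),"M",np.round(s["wrist_torque"],2),"-> xyz",d.round(2),"spin",sp)
E
python3 -c "
from h import *
to(.481,-.163,.28,-11.3); print(env.sense()['joint_pos'])"
```

```text
t 1.42 pos [ 0.3626 -0.4075  0.2643] yaw -10.08 tilt [0.0004 0.0001] op 8.81 F [ 0.89 -1.03  0.36] M [ 0.11 -0.02 -0.  ] -> xyz [  7.38 -26.14  -1.57] spin 1.2175623596790501
[ 0.71099824  0.30606427  0.06249225  1.76859834 -0.02183652  1.06738043
 -0.96564306]
```

Call:
servo_tool(deltas=[{"xyz": [1,-3.7,-0.3],"spin": 1.2},{"xyz": [2.1,-7.5,-0.6],"spin": 1.2},{"xyz": [3.2,-11.2,-1],"spin": 1.2},{"xyz": [4.2,-15,-1.2],"spin": 1.2},{"xyz": [5.3,-18.8,-1.5],"spin": 1.2}])

```text
time_s: 1.83
eef_pos: [0.4481, -0.2299, 0.2798]
tcp_rot: [0.995, -0.098, 0.0, 0.0]
ft_force: [0.8, -0.5, 0.4]
opening: 1.0
```

```bash
python3 -c "
from h import *
import pickle
to(.481,-.163,.28,-11.3)
p=env.read_camera('wrist'); save(p,'w1.png'); pickle.dump(p,open('w1.pkl','wb')); print(p['z_map'].shape, -np.array(p['R']).T@p['t'])"
```

```text
t 1.83 pos [ 0.4481 -0.2299  0.2798] yaw -11.29 tilt [ 0.0009 -0.0004] op 8.8 F [ 0.78 -0.5   0.41] M [ 0.05 -0.02 -0.06] -> xyz [ 1.92 -7.21 -0.02] spin 0.005982168211559724
(384, 512) [ 0.52595804 -0.24609531  0.44769187]
```

View pics/w1.png

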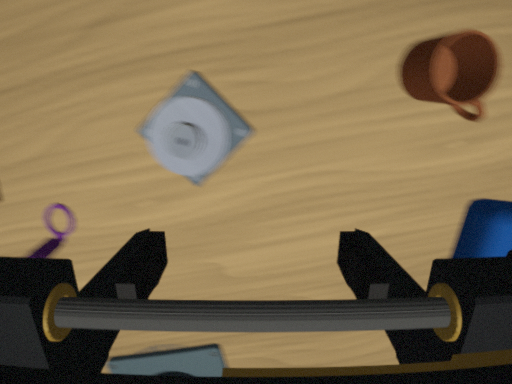

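The wrist view shows the axle at about (186,137), the mug at (450,70) and a purple look-alike at (55,225).

```bash
cat > ax.py <<'E'
from h import *
import sys,pickle
def axle(p,c=(.481,-.163)):
    uv,W=cloud(p); d=np.hypot(*(W[:,:2]-c).T)
    for lo,hi in [(.070,.092),(.098,.12)]:
        k=(d<.08)&(W[:,2]>lo)&(W[:,2]<hi); h=np.median(W[k,2]); 
        m=np.zeros((384,512),np.uint8); m[uv[k,1],uv[k,0]]=255
        m=cv2.morphologyEx(m,cv2.MORPH_CLOSE,np.ones((5,5)))
        cs,_=cv2.findContours(m,cv2.RETR_EXTERNAL,cv2.CHAIN_APPROX_NONE); cc=max(cs,key=cv2.contourArea)[:,0]
        q=onplane(p,cc,h)[:,:2]; e=cv2.fitEllipse((q*1000).astype(np.float32)); 
        print("axle",k.sum(),"h",round(h,4),"ell",np.round(e[0],1),np.round(e[1],1),"mean",W[k].mean(0).round(4), W[k].std(0)[2].round(4))
    g=cv2.cvtColor(p["pixels"],cv2.COLOR_RGB2GRAY)
    return g
if __name__=="__main__":
    p=pickle.load(open(sys.argv[1],"rb")); axle(p); save(p,"axc.png",(120,60,270,200),4)
E
python3 ax.py w1.pkl
```

```text
axle 3878 h 0.0789 ell [ 480.1 -166. ] [90.5 91.4] mean [ 0.4823 -0.1678  0.079 ] 0.0012
axle 1020 h 0.1049 ell [ 480.1 -167. ] [37.6 38.8] mean [ 0.4802 -0.167   0.1048] 0.0011
```

View pics/axc.png

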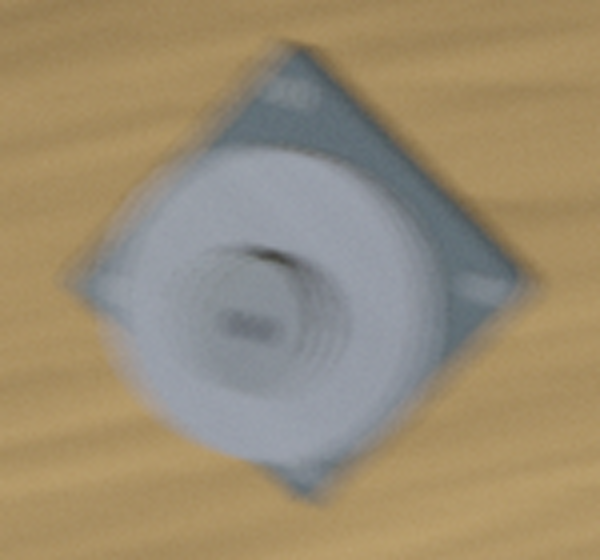

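Call:
servo_tool(deltas=[{"xyz": [-0.8,-4,0],"spin": 0},{"xyz": [-1.7,-8,0],"spin": 0},{"xyz": [-2.6,-12,0],"spin": 0},{"xyz": [-3.4,-16,0],"spin": 0},{"xyz": [-4.3,-20,0],"spin": 0}])

```text
time_s: 2.3
eef_pos: [0.4475, -0.022, 0.2814]
tcp_rot: [0.996, -0.093, 0.002, -0.002]
ft_force: [0.8, 0.5, 0.1]
opening: 0.998
```

Call:
servo_tool(deltas=[{"xyz": [-0.8,-4,0],"spin": 0},{"xyz": [-1.7,-8,0],"spin": 0},{"xyz": [-2.6,-12,0],"spin": 0},{"xyz": [-3.4,-16,0],"spin": 0},{"xyz": [-4.3,-20,0],"spin": 0}])

```text
time_s: 2.72
eef_pos: [0.4423, 0.1842, 0.2825]
tcp_rot: [0.996, -0.094, 0.003, -0.002]
ft_force: [1.7, -0.7, -0.3]
opening: 1.007
```

```bash
python3 -c "
from h import *
to(.45,.22,.28,-11.3)"
```

```text
t 2.72 pos [0.4423 0.1842 0.2825] yaw -10.74 tilt [0.0058 0.0038] op 8.86 F [ 1.72 -0.74 -0.25] M [ 0.05 -0.06  0.03] -> xyz [ 0.09 -3.66  0.27] spin 0.5599982921897322
```

Call:
servo_tool(deltas=[{"xyz": [0,-3.6,0.2],"spin": 0.5},{"xyz": [0,-3.6,0.2],"spin": 0.5},{"xyz": [0,-3.6,0.2],"spin": 0.5}])

```text
time_s: 2.97
eef_pos: [0.4487, 0.2215, 0.2806]
tcp_rot: [0.995, -0.096, 0.002, -0.003]
ft_force: [0.4, -1.4, -0.2]
opening: 0.995
```

Run:
```python
from h import *
import pickle
to(.45,.22,.28,-11.3)
p=env.read_camera('wrist'); save(p,'w2.png'); pickle.dump(p,open('w2.pkl','wb'))
for t in ["pliers_grip","pliers"]:
    for r in env.spot_point(p,t): print(t,round(r["p"],2),(np.array(r["location"])*[512,384]).round(1))
```

```text
t 2.97 pos [0.4487 0.2215 0.2806] yaw -11.0 tilt [0.0054 0.0045] op 8.75 F [ 0.43 -1.41 -0.2 ] M [-0.07  0.01 -0.02] -> xyz [0.15 0.12 0.06] spin 0.3000647592708958
pliers_grip 0.97 [375.4 220.1]
pliers_grip 0.96 [219.4 242.9]
pliers_grip 0.9 [251.9 122.6]
pliers_grip 0.81 [134.2 154.4]
pliers_grip 0.59 [104.5  24. ]
pliers 0.84 [252.4  90. ]
pliers 0.81 [246.8 204.9]
pliers 0.71 [353.7 164.4]
pliers 0.63 [142.1 122.6]
pliers 0.59 [146.2  11.2]
```

View pics/w2.png

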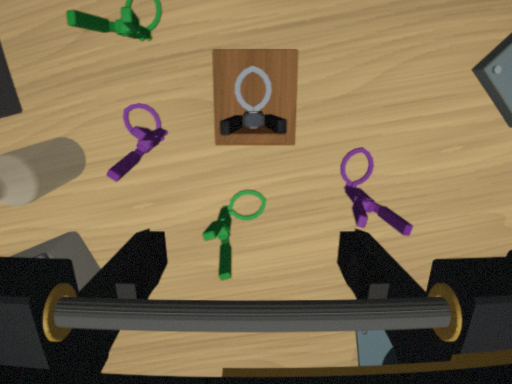

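```bash
cat > pl.py <<'E'
from h import *
import sys,pickle
p=pickle.load(open(sys.argv[1],"rb"))
uv,W=cloud(p); d=np.hypot(*(W[:,:2]-[.5,.21]).T)
print("stand z",np.median(W[(d<.09)&(W[:,2]>.006)&(W[:,2]<.02),2]), "table",np.median(W[(d>.09)&(d<.13)&(abs(W[:,2])<.02),2]))
k=(d<.09)&(W[:,2]>.006)&(W[:,2]<.022)&(p["pixels"].astype(int)[uv[:,1],uv[:,0]].sum(1)<300)
print("stand",cv2.minAreaRect((onplane(p,uv[k],.012)[:,:2]*1000).astype(np.float32)))
k=(d<.07)&(W[:,2]>.135)&(W[:,2]<.17);q=W[k]
c=q[:,:2].mean(0); e=np.array([-np.sin(np.radians(-11.3)),np.cos(np.radians(-11.3))]); pr=(q[:,:2]-c)@e
L=q[pr>0];Rr=q[pr<0]; print("handles",k.sum(),"L",L.mean(0).round(4),len(L),"R",Rr.mean(0).round(4),len(Rr),"mid",((L.mean(0)+Rr.mean(0))/2).round(4),"ztop",np.percentile(q[:,2],95))
v=(L.mean(0)-Rr.mean(0))[:2]; print("yaw",np.degrees(np.arctan2(-v[0],v[1])), "span",pr.min(),pr.max(), "mid rect",cv2.minAreaRect((q[:,:2]*1000).astype(np.float32)))
g=p["pixels"].astype(int)
k=(d<.08)&(W[:,2]<.026)&(W[:,2]>.008)&(g[uv[:,1],uv[:,0]][:,2]>110)
m=np.zeros((384,512),np.uint8); m[uv[k,1],uv[k,0]]=255
q=onplane(p,uv[k],.016)[:,:2]
print("ring",k.sum(),np.median(W[k,2]),cv2.minAreaRect((q*1000).astype(np.float32)), q.mean(0))
E
python3 pl.py w2.pkl
```

```text
stand z 0.011557824683471657 table -0.0004506730660599876
stand ((508.7188415527344, 207.3740234375), (108.11666870117188, 122.52887725830078), 78.98005676269531)
handles 427 L [0.4933 0.2385 0.1461] 215 R [0.4851 0.1894 0.1462] 212 mid [0.4892 0.2139 0.1461] ztop 0.14947673849652152
yaw -9.479361912552976 span -0.031215476691029885 0.03144544904059351 mid rect ((488.6459045410156, 214.357177734375), (62.43873977661133, 14.338297843933105), 80.5630111694336)
ring 611 0.015308888138673378 ((520.8308715820312, 207.77767944335938), (50.477088928222656, 50.52819061279297), 33.82178497314453) [0.52120707 0.20745693]
```

```bash
python3 -c "
from h import *
to(.489,.214,.2,-10)"
```

```text
t 3.12 pos [0.4493 0.2179 0.2806] yaw -11.35 tilt [0.0056 0.0028] op 8.75 F [0.9  0.58 0.35] M [ 0.02  0.05 -0.04] -> xyz [ 3.93 -0.37  8.08] spin -1.3533828946305704
```

Call:
servo_tool(deltas=[{"xyz": [1.6,-0.2,2.5],"spin": -0.7},{"xyz": [3,-0.4,5],"spin": -1.3},{"xyz": [3.9,-0.4,7],"spin": -1.3},{"xyz": [3.9,-0.4,8],"spin": -1.3},{"xyz": [3.9,-0.4,8],"spin": -1.3}])

```text
time_s: 3.53
eef_pos: [0.4876, 0.212, 0.1987]
tcp_rot: [0.996, -0.089, 0.001, -0.0]
ft_force: [-0.1, -0.3, 0.0]
opening: 0.996
```

```bash
python3 - <<'E'
from h import *
import pickle
to(.489,.214,.111,-10)
p=env.read_camera('wrist'); save(p,'w3.png'); pickle.dump(p,open('w3.pkl','wb'))
to(.489,.214,.111,-10)
E
python3 pl.py w3.pkl
```

```text
t 3.53 pos [0.4876 0.212  0.1987] yaw -10.21 tilt [0.0015 0.0006] op 8.77 F [-0.07 -0.3   0.05] M [ 0.06  0.06 -0.04] -> xyz [ 0.09 -0.21  8.77] spin -0.2052844652876047
t 3.58 pos [0.488  0.2131 0.2003] yaw -10.14 tilt [0.0036 0.0018] op 8.77 F [-0.55 -0.7  -0.06] M [ 0.13 -0.03  0.01] -> xyz [ 0.06 -0.08  8.93] spin -0.14092724730265616
stand z 0.011597344836535583 table -0.0005427343488221293
stand ((508.6651916503906, 208.18777465820312), (108.20674896240234, 122.73918914794922), 79.11902618408203)
handles 738 L [0.4942 0.238  0.1454] 369 R [0.4859 0.1893 0.1456] 369 mid [0.49   0.2137 0.1455] ztop 0.14941457730261967
yaw -9.623301881476912 span -0.03109552062292598 0.03178781696005333 mid rect ((488.930908203125, 214.27041625976562), (62.6203727722168, 13.77623176574707), 80.38429260253906)
ring 909 0.015421173973866503 ((519.5325927734375, 208.49676513671875), (51.87281036376953, 51.261375427246094), 33.887481689453125) [0.51974367 0.20877706]
```

View pics/w3.png

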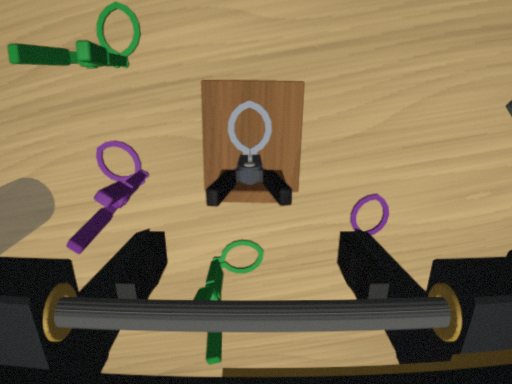

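The black pliers in the stand are at (250,170), centred between the fingers. The look-alikes are clear of the way down.

Call:
servo_tool(deltas=[{"xyz": [0.1,-0.1,2.5],"spin": -0.3},{"xyz": [0.1,-0.1,5],"spin": -0.3},{"xyz": [0.1,-0.1,7],"spin": -0.3},{"xyz": [0.1,-0.1,8.2],"spin": -0.3},{"xyz": [0.1,-0.1,8.9],"spin": -0.3}])

```text
time_s: 4.0
eef_pos: [0.4892, 0.214, 0.1113]
tcp_rot: [0.996, -0.086, 0.002, -0.001]
ft_force: [0.2, -0.3, 0.7]
opening: 0.999
```

Run:
```python
from h import *
to(.489,.214,.111,-10)
p=env.read_camera('wrist'); save(p,'w4.png')
to(.489,.214,.111,-10)
```

```text
t 4.0 pos [0.4892 0.214  0.1113] yaw -9.84 tilt [0.0036 0.0016] op 8.79 F [ 0.16 -0.25  0.66] M [ 0.08  0.01 -0.01] -> xyz [-0.02  0.    0.03] spin 0.16223069065330264
t 4.05 pos [0.4889 0.2139 0.1106] yaw -9.84 tilt [0.0027 0.0013] op 8.77 F [-0.28  0.1  -0.29] M [0.02 0.06 0.02] -> xyz [ 0.01 -0.01 -0.04] spin 0.15930660379001438
```

View pics/w4.png

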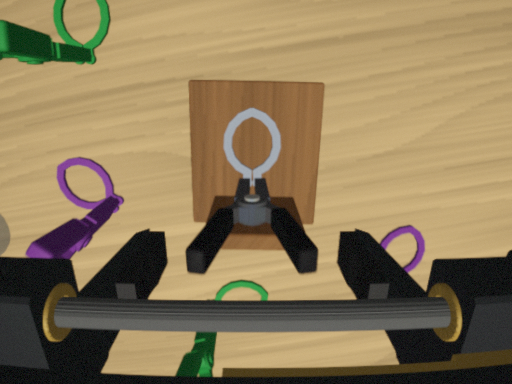

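Run:
```python
from h import *
p=env.read_camera('wrist'); s=env.sense(); R=Ro.from_quat(s["tcp_rot"]).as_matrix()
def pr(X): return cv2.projectPoints(np.array(X),cv2.Rodrigues(np.array(p["R"]))[0],np.array(p["t"]),p["intrinsics"],np.array(p["dist_coeffs"]))[0][:,0].round(1)
print(pr([s["eef_pos"]+R@np.array(v) for v in [(.009,.044,0),(.009,-.044,0),(-.009,.044,0),(.009,.0275,-.019),(.009,-.0275,-.019),(0,0,-.041)]]))
uv,W=cloud(p)
k=(np.hypot(*(W[:,:2]-[.489,.214]).T)<.05)&(W[:,2]>.105)
L=(W[k]-s["eef_pos"])@R
for lo in (-.045,-.038,-.03,-.02,-.01):
    j=(L[:,2]>lo)&(L[:,2]<lo+.008); print(lo,j.sum(),L[j].min(0).round(3),L[j].max(0).round(3))
```

```text
[[328.7 213.9]
 [172.3 213.9]
 [326.3 242.5]
 [304.7 228.6]
 [195.9 228.6]
 [250.1 268. ]]
-0.045 1121 [-0.01  -0.049 -0.045] [ 0.009  0.049 -0.037]
-0.038 1975 [-0.01  -0.049 -0.038] [ 0.009  0.049 -0.03 ]
-0.03 1014 [-0.01  -0.049 -0.03 ] [ 0.009  0.049 -0.022]
-0.02 441 [-0.007 -0.044 -0.02 ] [ 0.008  0.046 -0.012]
-0.01 381 [-0.007 -0.025 -0.01 ] [ 0.007  0.025 -0.002]
```

Call:
servo_tool(deltas=[{"xyz": [0,0,0],"spin": 0},{"xyz": [0,0,0],"spin": 0},{"xyz": [0,0,0],"spin": 0},{"xyz": [0,0,0],"spin": 0},{"xyz": [0,0,0],"spin": 0}], hand=0)

```text
time_s: 4.52
eef_pos: [0.4897, 0.2148, 0.1129]
tcp_rot: [0.996, -0.086, 0.002, -0.001]
ft_force: [-5.0, -1.3, 20.1]
opening: 0.647
```

Call:
servo_tool(deltas=[{"xyz": [0,0,0],"spin": 0},{"xyz": [0,0,0],"spin": 0},{"xyz": [0,0,0],"spin": 0},{"xyz": [0,0,0],"spin": 0},{"xyz": [0,0,0],"spin": 0}])

```text
time_s: 4.93
eef_pos: [0.4905, 0.216, 0.1158]
tcp_rot: [0.996, -0.086, 0.003, -0.002]
ft_force: [-6.0, -1.9, 23.9]
opening: 0.395
```

Call:
servo_tool(deltas=[{"xyz": [0,0,0],"spin": 0},{"xyz": [0,0,0],"spin": 0},{"xyz": [0,0,0],"spin": 0}])

```text
time_s: 5.18
eef_pos: [0.4909, 0.2163, 0.1162]
tcp_rot: [0.996, -0.086, 0.004, -0.002]
ft_force: [0.2, 0.2, 6.8]
opening: 0.388
```

Run:
```python
from h import *
to(.489,.214,.2,-10)
p=env.read_camera('wrist'); save(p,'w5.png')
to(.489,.214,.2,-10)
```

```text
t 5.18 pos [0.4909 0.2163 0.1162] yaw -9.82 tilt [0.0079 0.0041] op 3.42 F [0.23 0.24 6.8 ] M [ 0.19  0.1  -0.01] -> xyz [-0.09  0.21 -8.38] spin 0.18472273334707268
t 5.23 pos [0.491  0.2164 0.1162] yaw -9.82 tilt [0.008  0.0042] op 3.41 F [ 0.12 -0.3   5.05] M [0.09 0.15 0.05] -> xyz [-0.1   0.22 -8.38] spin 0.1843117640592169
```

View pics/w5.png

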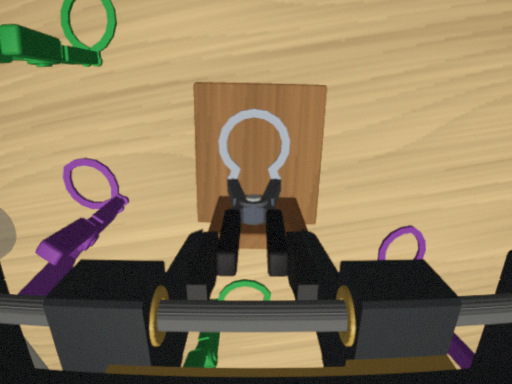

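Squeezed to 34 mm, and the ring is visibly spread at (254,145). Now lift straight up.

Call:
servo_tool(deltas=[{"xyz": [0,0,-0.5],"spin": 0},{"xyz": [0,0,-1.5],"spin": 0},{"xyz": [0,0,-2.5],"spin": 0},{"xyz": [0,0,-3.5],"spin": 0},{"xyz": [0,0,-4.5],"spin": 0}])

```text
time_s: 5.65
eef_pos: [0.4907, 0.2162, 0.1624]
tcp_rot: [0.996, -0.086, 0.004, -0.002]
ft_force: [0.7, -0.3, -3.7]
opening: 0.388
```

Call:
servo_tool(deltas=[{"xyz": [0,0,-1.5],"spin": 0},{"xyz": [0,0,-3],"spin": 0},{"xyz": [0,0,-5],"spin": 0},{"xyz": [0,0,-7],"spin": 0},{"xyz": [0,0,-8.5],"spin": 0}])

```text
time_s: 6.07
eef_pos: [0.4903, 0.216, 0.2499]
tcp_rot: [0.996, -0.086, 0.005, -0.003]
ft_force: [0.2, -0.4, -2.5]
opening: 0.385
```

Call:
servo_tool(deltas=[{"xyz": [0,0,-1],"spin": 0},{"xyz": [0,0,-1],"spin": 0},{"xyz": [0,0,-1],"spin": 0}])

```text
time_s: 6.32
eef_pos: [0.4903, 0.216, 0.2604]
tcp_rot: [0.996, -0.086, 0.005, -0.003]
ft_force: [1.0, -0.3, -2.3]
opening: 0.382
```

Run:
```python
from h import *
import pickle
to(.449,-.161,.26,-10)
p=env.read_camera('wrist'); save(p,'w6.png'); pickle.dump(p,open('w6.pkl','wb'))
print(-p["R"].T@p["t"])
p=env.read_camera('scene'); save(p,'s6.png',(280,130,400,260),4)
to(.449,-.161,.26,-10)
```

```text
t 6.32 pos [0.4903 0.216  0.2604] yaw -9.82 tilt [0.011  0.0053] op 3.36 F [ 0.96 -0.28 -2.31] M [ 0.02  0.01 -0.03] -> xyz [ 2.36 37.85 -0.21] spin 0.18349703769149528
[0.56689203 0.20088734 0.42903211]
t 6.42 pos [0.4895 0.2156 0.259 ] yaw -9.81 tilt [0.0083 0.0042] op 3.42 F [-0.05  0.12 -1.95] M [ 0.04  0.08 -0.03] -> xyz [ 2.43 37.8  -0.3 ] spin 0.18801007488886512
```

View pics/w6.png

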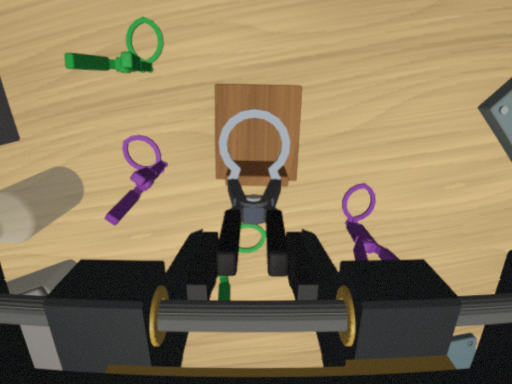

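View pics/s6.png

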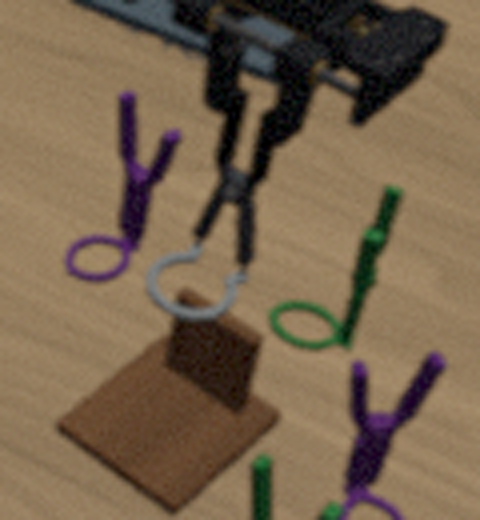

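```bash
cat > ring.py <<'E'
from h import *
import sys,pickle
from scipy.optimize import least_squares
def ring(p,eef,R,zoff=.104):
    """ring in tool frame"""
    uv,W=cloud(p); L=(W-eef)@R
    c=np.array([.031,0]); d=np.hypot(L[:,0]-c[0],L[:,1]-c[1])
    k=(d<.037)&(d>.018)&(L[:,2]>.085)&(L[:,2]<.112)&(L[:,0]>.012)
    q=L[k]; 
    A=np.c_[q[:,:2]-c,np.ones(len(q))]; co,*_=np.linalg.lstsq(A,q[:,2],rcond=None)
    r=q[:,2]-A@co; g=abs(r)<.003; co,*_=np.linalg.lstsq(A[g],q[g,2],rcond=None)
    # annulus fit on top plane using pixels intersection
    m=np.zeros((384,512),np.uint8); m[uv[k,1],uv[k,0]]=255
    # radial boundary: bin angles -> inner & outer radii, fit centre
    def f(x):
        rr=np.hypot(q[:,0]-x[0],q[:,1]-x[1]); th=np.degrees(np.arctan2(q[:,1]-x[1],q[:,0]-x[0]))
        o=[];i=[]
        for a in range(-110,110,10):
            j=(th>=a)&(th<a+10)
            if j.sum()>5: o.append(np.percentile(rr[j],97)); i.append(np.percentile(rr[j],3))
        return np.array(o),np.array(i)
    best=c.copy()
    for _ in range(30):
        rr=np.hypot(q[:,0]-best[0],q[:,1]-best[1]); th=np.degrees(np.arctan2(q[:,1]-best[1],q[:,0]-best[0]))
        pts=[]
        for a in range(-120,120,10):
            j=(th>=a)&(th<a+10)
            if j.sum()>5: pts.append((np.radians(a+5),(np.percentile(rr[j],97)+np.percentile(rr[j],3))/2,np.percentile(rr[j],3),np.percentile(rr[j],97)))
        pts=np.array(pts); xy=best+pts[:,1:2]*np.c_[np.cos(pts[:,0]),np.sin(pts[:,0])]
        s=least_squares(lambda v:np.hypot(xy[:,0]-v[0],xy[:,1]-v[1])-v[2],[*best,.026]); best=s.x[:2]
    print("ring n",k.sum(),"slope",co[:2].round(4),"ztop",co[2].round(4),"centre tool",best.round(4),"rmid",s.x[2].round(4),"in",pts[:,2].mean().round(4),"out",pts[:,3].mean().round(4))
    nrm=R@np.array([-co[0],-co[1],1]); nrm/=np.linalg.norm(nrm)
    Cw=eef+R@np.array([*best,co[2]]); print("  world centre top",Cw.round(4),"normal",nrm.round(4))
    return best,co,Cw
E
python3 - <<'E'
from ring import *
p=pickle.load(open("w6.pkl","rb")); s=env.sense()
ring(p,s["eef_pos"],Ro.from_quat(s["tcp_rot"]).as_matrix())
E
```

```text
ring n 1235 slope [ 0.0001 -0.0107] ztop 0.0997 centre tool [0.0303 0.0012] rmid 0.0265 in 0.0233 out 0.0297
  world centre top [0.52   0.2097 0.1595] normal [ 0.0064 -0.0062 -1.    ]
```

Call:
servo_tool(deltas=[{"xyz": [0.1,2,-1],"spin": 0},{"xyz": [0.3,5.5,-2],"spin": 0},{"xyz": [0.6,9.5,-2],"spin": 0},{"xyz": [0.9,13.5,-2],"spin": 0},{"xyz": [1.2,17.5,-2],"spin": 0}])

```text
time_s: 6.83
eef_pos: [0.4702, 0.0392, 0.2771]
tcp_rot: [0.996, -0.085, 0.003, -0.002]
ft_force: [0.4, -0.2, -2.2]
opening: 0.39
```

```bash
python3 -c "
from h import *
to(.4503,-.16,.28,-9.8)"
```

```text
t 6.83 pos [0.4702 0.0392 0.2771] yaw -9.78 tilt [0.0067 0.0041] op 3.43 F [ 0.4  -0.22 -2.17] M [-0.04 -0.03  0.01] -> xyz [ 1.42 19.97 -0.38] spin 0.019225388396137078
```

Call:
servo_tool(deltas=[{"xyz": [0.3,4,-0.1],"spin": 0},{"xyz": [0.6,8,-0.2],"spin": 0},{"xyz": [0.9,12,-0.3],"spin": 0},{"xyz": [1.2,15.5,-0.3],"spin": 0},{"xyz": [1.3,18,-0.3],"spin": 0}])

```text
time_s: 7.25
eef_pos: [0.451, -0.144, 0.2783]
tcp_rot: [0.996, -0.087, 0.002, -0.002]
ft_force: [0.9, -0.2, -1.2]
opening: 0.388
```

Call:
servo_tool(deltas=[{"xyz": [0.1,1,0],"spin": 0},{"xyz": [0.1,1.9,0],"spin": 0},{"xyz": [0.1,1.9,0],"spin": 0},{"xyz": [0.1,1.9,0],"spin": 0}])

```text
time_s: 7.58
eef_pos: [0.4485, -0.1621, 0.2776]
tcp_rot: [0.996, -0.087, 0.002, -0.002]
ft_force: [-0.6, 0.8, -2.0]
opening: 0.386
```

```bash
cat > look.py <<'E'
from ring import *
from ax import axle
import sys
n=sys.argv[1]
a=env.sense(); p=env.read_camera('wrist'); s=env.sense(); save(p,n+'.png'); pickle.dump(p,open(n+'.pkl','wb'))
to(.4503,-.16,.28,-9.8)
eef=(a["eef_pos"]+s["eef_pos"])/2; R=Ro.from_quat(a["tcp_rot"]).as_matrix()
print("move during",(s["eef_pos"]-a["eef_pos"]).round(4))
ring(p,eef,R)
axle(p,(.480,-.1665))
E
python3 look.py w7
```

```text
t 7.63 pos [ 0.4487 -0.1615  0.2778] yaw -9.88 tilt [0.004  0.0043] op 3.42 F [ 0.61  0.42 -3.21] M [ 0.04  0.01 -0.03] -> xyz [ 0.13 -0.17 -0.22] spin -0.07707876236693778
move during [0.0003 0.0006 0.0002]
ring n 1207 slope [ 0.0035 -0.0133] ztop 0.1011 centre tool [0.0293 0.0021] rmid 0.0265 in 0.0233 out 0.0297
  world centre top [ 0.4775 -0.1685  0.1766] normal [-0.0021 -0.0082 -1.    ]
axle 3235 h 0.0789 ell [ 474.1 -165.8] [85.5 98.1] mean [ 0.4833 -0.1667  0.0789] 0.0008
axle 907 h 0.1049 ell [ 477.6 -165.6] [32.3 38.2] mean [ 0.4778 -0.1657  0.1049] 0.0007
```

View pics/w7.png

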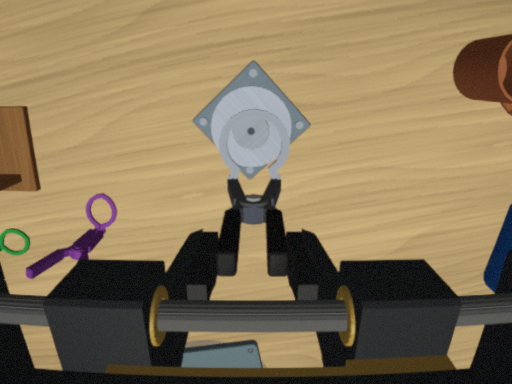

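```bash
cat > ax2.py <<'E'
from h import *
import pickle,sys
from scipy.optimize import least_squares
def pulley(p,c=(.480,-.1665)):
    uv,W=cloud(p); c=np.array(c); d=np.hypot(*(W[:,:2]-c).T)
    k=(d<.06)&(W[:,2]>.072)&(W[:,2]<.086); m=np.zeros((384,512),np.uint8); m[uv[k,1],uv[k,0]]=255
    h=np.median(W[k,2]); hi=(W[:,2]>.1)&(d<.12); hm=np.zeros((384,512),np.uint8); hm[uv[hi,1],uv[hi,0]]=255
    hm=cv2.dilate(hm,np.ones((7,7))); hm[p["z_map"]==0]=0
    cs,_=cv2.findContours(m,cv2.RETR_EXTERNAL,cv2.CHAIN_APPROX_NONE); cc=np.vstack([x[:,0] for x in cs])
    cc=cc[hm[cc[:,1],cc[:,0]]==0]; q=onplane(p,cc,h)[:,:2]; q=q[abs(np.hypot(*(q-c).T)-.046)<.006]
    s=least_squares(lambda v:np.hypot(q[:,0]-v[0],q[:,1]-v[1])-v[2],[*c,.046],loss='soft_l1',f_scale=.0005)
    print("pulley n",len(q),s.x.round(4),"h",round(h,4))
def mark(p,box,h=.105):
    g=cv2.GaussianBlur(cv2.cvtColor(p["pixels"],cv2.COLOR_RGB2GRAY),(3,3),0).astype(float)
    x0,y0,x1,y1=box; s=g[y0:y1,x0:x1]; w=np.clip(np.percentile(s,30)-15-s,0,None); ys,xs=np.mgrid[y0:y1,x0:x1]
    u=(w*xs).sum()/w.sum(); v=(w*ys).sum()/w.sum(); print("mark px",u,v,"->",onplane(p,[[u,v]],h).round(4))
if __name__=="__main__":
    p=pickle.load(open(sys.argv[1],"rb")); pulley(p); 
    if len(sys.argv)>2: mark(p,eval(sys.argv[2]))
    save(p,sys.argv[1][:-4]+"c.png",(180,50,330,230),3.3)
E
python3 ax2.py w7.pkl "(244,124,259,139)"; python3 ax2.py w1.pkl
```

```text
pulley n 159 [ 0.4798 -0.1661  0.0452] h 0.0789
mark px 250.58670143415907 130.77900912646675 -> [[ 0.4798 -0.1657  0.105 ]]
pulley n 224 [ 0.4801 -0.166   0.0455] h 0.0789
```

View pics/w7c.png

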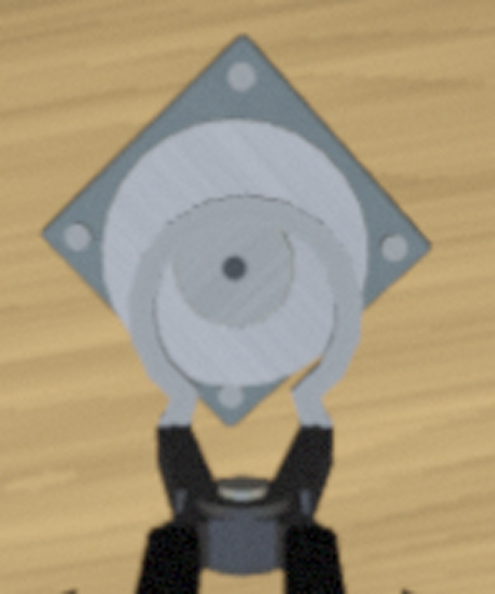

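Call:
servo_tool(deltas=[{"xyz": [0.1,-0.2,1.5],"spin": 0},{"xyz": [0.2,-0.3,3],"spin": 0},{"xyz": [0.2,-0.3,4.5],"spin": 0},{"xyz": [0.2,-0.3,5.3],"spin": 0},{"xyz": [0.2,-0.3,5.3],"spin": 0}])

```text
time_s: 8.05
eef_pos: [0.4505, -0.1569, 0.2232]
tcp_rot: [0.996, -0.085, 0.0, -0.003]
ft_force: [-0.3, 0.6, -2.8]
opening: 0.389
```

Call:
servo_tool(deltas=[{"xyz": [0,0,0],"spin": 0},{"xyz": [0,0,0],"spin": 0}])

```text
time_s: 8.22
eef_pos: [0.451, -0.1564, 0.2237]
tcp_rot: [0.996, -0.084, 0.0, -0.003]
ft_force: [0.4, 0.6, -2.3]
opening: 0.387
```

```bash
python3 look.py w8;python3 ax2.py w8.pkl "(240,124,259,150)"
```

```text
t 8.27 pos [ 0.4511 -0.1566  0.2239] yaw -9.7 tilt [0.002  0.0055] op 3.4 F [ 0.04 -0.25 -2.69] M [ 0.04  0.01 -0.01] -> xyz [-0.02  0.31 -5.61] spin 0.09818108370268419
move during [ 0.0002 -0.0003  0.0002]
ring n 1200 slope [ 0.0022 -0.0123] ztop 0.1012 centre tool [0.0293 0.0017] rmid 0.0265 in 0.0233 out 0.0297
  world centre top [ 0.4798 -0.1625  0.1227] normal [-0.0028 -0.006  -1.    ]
axle 3993 h 0.0789 ell [ 478.4 -165. ] [83.8 89.1] mean [ 0.4846 -0.1678  0.0789] 0.001
axle 1474 h 0.1049 ell [ 479.9 -165.9] [37.9 38.1] mean [ 0.4801 -0.1656  0.1051] 0.002
pulley n 218 [ 0.4798 -0.1659  0.0453] h 0.0789
mark px 255.5875652586616 139.92168960607498 -> [[ 0.4806 -0.1645  0.105 ]]
```

View pics/w8c.png

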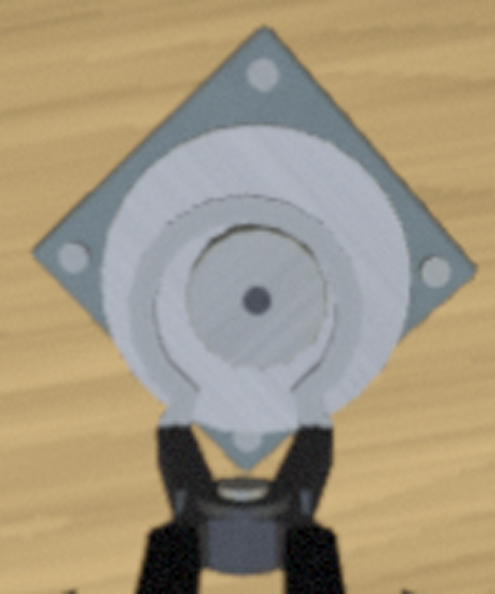

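Call:
servo_tool(deltas=[{"xyz": [0.05,0.2,0.2],"spin": 0},{"xyz": [0.05,0.3,0.5],"spin": 0},{"xyz": [0.05,0.3,0.8],"spin": 0},{"xyz": [0.05,0.3,0.8],"spin": 0}])

```text
time_s: 8.6
eef_pos: [0.4507, -0.1597, 0.2154]
tcp_rot: [0.996, -0.085, 0.0, -0.003]
ft_force: [0.0, -0.6, -2.3]
opening: 0.388
```

Call:
servo_tool(deltas=[{"xyz": [0,0,0],"spin": 0},{"xyz": [0,0,0],"spin": 0}])

```text
time_s: 8.77
eef_pos: [0.4506, -0.1598, 0.2152]
tcp_rot: [0.996, -0.085, 0.0, -0.003]
ft_force: [-0.8, 0.1, -2.5]
opening: 0.382
```

```bash
python3 look.py w9;python3 ax2.py w9.pkl "(240,124,259,150)"
```

```text
t 8.82 pos [ 0.4507 -0.1597  0.2153] yaw -9.73 tilt [0.0011 0.0058] op 3.37 F [-0.75  0.35 -1.74] M [ 0.03 -0.02 -0.01] -> xyz [-0.03 -0.01 -6.47] spin 0.07261798258885221
move during [0.0001 0.     0.0001]
ring n 1389 slope [-0.008  -0.0094] ztop 0.1013 centre tool [0.0305 0.0002] rmid 0.0247 in 0.0203 out 0.0291
  world centre top [ 0.4808 -0.1645  0.114 ] normal [ 0.0071 -0.0048 -1.    ]
axle 4191 h 0.0789 ell [ 478.9 -165.8] [83.9 87.2] mean [ 0.4847 -0.1669  0.0789] 0.001
axle 3032 h 0.1066 ell [ 478.2 -165.1] [57.1 63.7] mean [ 0.4811 -0.1661  0.1094] 0.0047
pulley n 234 [ 0.4797 -0.1659  0.0453] h 0.0789
mark px 253.14418030256252 141.847175054029 -> [[ 0.4802 -0.1657  0.105 ]]
```

View pics/w9c.png

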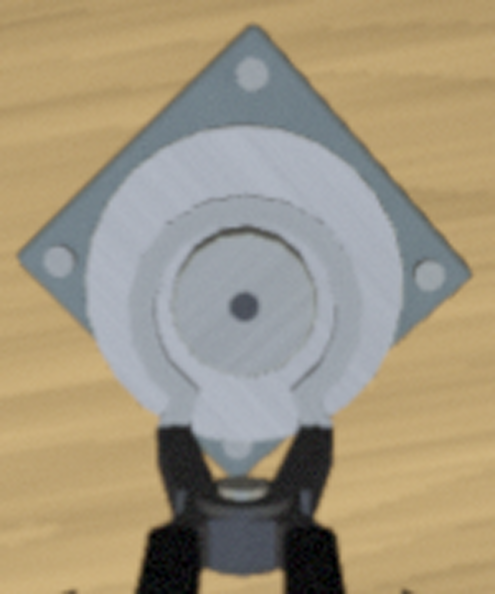

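Nearly concentric, about 0.7 mm off. Going down in small steps and watching the force.

Call:
servo_tool(deltas=[{"xyz": [0.04,-0.05,0.2],"spin": 0},{"xyz": [0.04,-0.05,0.4],"spin": 0},{"xyz": [0.04,-0.05,0.6],"spin": 0},{"xyz": [0.04,-0.05,0.8],"spin": 0},{"xyz": [0.04,-0.05,0.9],"spin": 0}])

```text
time_s: 9.23
eef_pos: [0.4509, -0.1592, 0.2059]
tcp_rot: [0.996, -0.085, 0.0, -0.003]
ft_force: [-0.1, 0.3, -2.9]
opening: 0.386
```

```bash
python3 look.py w10;python3 ax2.py w10.pkl "(240,124,259,150)"
```

```text
t 9.28 pos [ 0.4509 -0.1592  0.2058] yaw -9.73 tilt [0.0003 0.006 ] op 3.39 F [-0.84 -0.5  -2.64] M [ 0.05  0.05 -0.02] -> xyz [-0.05  0.05 -7.42] spin 0.07248192866126146
move during [-0.0001  0.     -0.0001]
ring n 1439 slope [-0.0021 -0.0118] ztop 0.1011 centre tool [0.0301 0.    ] rmid 0.0248 in 0.0203 out 0.0293
  world centre top [ 0.4807 -0.1637  0.1048] normal [ 6.0e-04 -6.1e-03 -1.0e+00]
axle 4446 h 0.0789 ell [ 479.5 -165.9] [83.8 86.2] mean [ 0.4848 -0.1671  0.0789] 0.001
axle 3149 h 0.1049 ell [ 479.1 -165.4] [60.  61.6] mean [ 0.481  -0.1658  0.1049] 0.0016
pulley n 236 [ 0.4798 -0.166   0.0453] h 0.0789
mark px 252.90335254059718 142.63593504452592 -> [[ 0.4816 -0.1652  0.105 ]]
```

View pics/w10c.png

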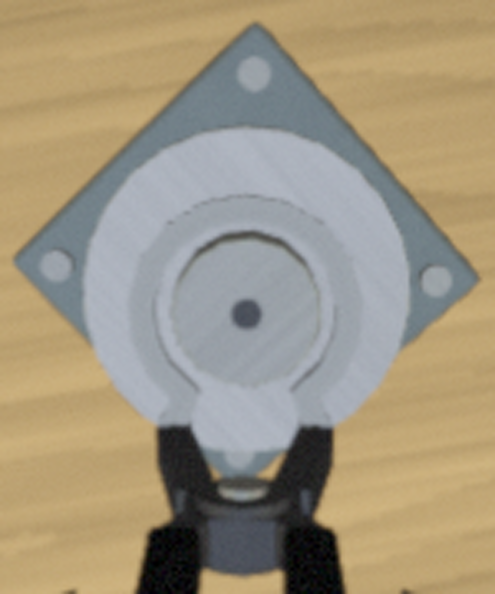

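```bash
python3 -c "
from h import *;import pickle
p=pickle.load(open('w10.pkl','rb')); p['pixels']=cv2.convertScaleAbs(p['pixels'],alpha=1.6,beta=-90); save(p,'w10z.png',(215,105,295,180),7.5)"
```

```text
(no output)
```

View pics/w10z.png

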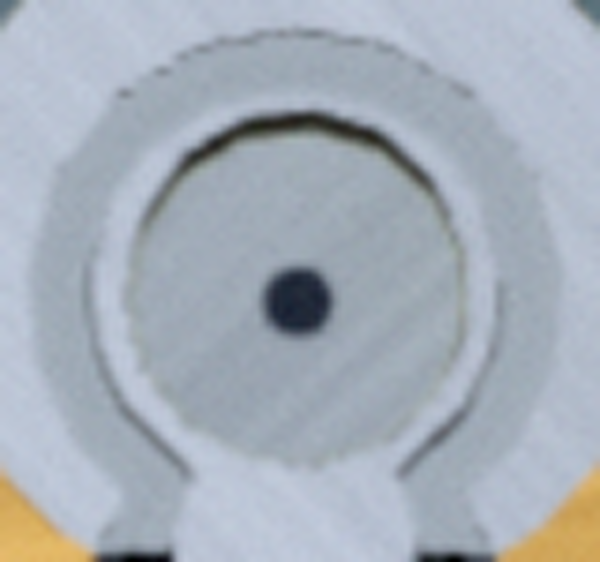

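Zoomed in, the ring and stub are concentric within about 0.5 mm (stub mark at (298,300), ring centre about (295,297)). Continuing down.

Call:
servo_tool(deltas=[{"xyz": [0,0,0.2],"spin": 0},{"xyz": [0,0,0.4],"spin": 0},{"xyz": [0,0,0.6],"spin": 0},{"xyz": [0,0,0.8],"spin": 0},{"xyz": [0,0,0.9],"spin": 0}])

```text
time_s: 9.7
eef_pos: [0.4508, -0.1591, 0.1965]
tcp_rot: [0.996, -0.085, -0.0, -0.003]
ft_force: [0.7, 0.3, -3.0]
opening: 0.388
```

```bash
python3 -c "
from h import *
to(.4509,-.1592,.1838,-9.7)"
```

```text
t 9.7 pos [ 0.4508 -0.1591  0.1965] yaw -9.73 tilt [0.     0.0061] op 3.42 F [ 0.67  0.28 -3.02] M [ 0.02 -0.02  0.05] -> xyz [0.02 0.02 1.27] spin -0.027242675568516006
```

Call:
servo_tool(deltas=[{"xyz": [0,0,0.2],"spin": 0},{"xyz": [0,0,0.4],"spin": 0},{"xyz": [0,0,0.6],"spin": 0},{"xyz": [0,0,0.8],"spin": 0},{"xyz": [0,0,0.8],"spin": 0}])

```text
time_s: 10.12
eef_pos: [0.4505, -0.159, 0.1881]
tcp_rot: [0.996, -0.085, -0.001, -0.003]
ft_force: [0.6, -0.5, -2.7]
opening: 0.388
```

Call:
servo_tool(deltas=[{"xyz": [0,0,0.05],"spin": 0},{"xyz": [0,0,0.1],"spin": 0},{"xyz": [0,0,0.15],"spin": 0},{"xyz": [0,0,0.2],"spin": 0}])

```text
time_s: 10.45
eef_pos: [0.4505, -0.159, 0.1861]
tcp_rot: [0.996, -0.085, -0.001, -0.003]
ft_force: [-0.0, -0.8, -2.1]
opening: 0.388
```

```bash
python3 -c "
from h import *
to(.4509,-.1592,.1838,-9.7)"
```

```text
t 10.45 pos [ 0.4505 -0.159   0.1861] yaw -9.73 tilt [-0.0005  0.0062] op 3.41 F [-0.02 -0.84 -2.13] M [ 0.06  0.   -0.01] -> xyz [0.04 0.02 0.23] spin -0.02641497139678961
```

Call:
servo_tool(deltas=[{"xyz": [0,0,0.05],"spin": 0},{"xyz": [0,0,0.1],"spin": 0},{"xyz": [0,0,0.1],"spin": 0}])

```text
time_s: 10.7
eef_pos: [0.4505, -0.159, 0.185]
tcp_rot: [0.996, -0.085, -0.001, -0.003]
ft_force: [-0.6, 0.1, -2.4]
opening: 0.386
```

Call:
servo_tool(deltas=[{"xyz": [0,0,0.05],"spin": 0},{"xyz": [0,0,0.1],"spin": 0},{"xyz": [0,0,0.1],"spin": 0}])

```text
time_s: 10.95
eef_pos: [0.4504, -0.159, 0.1841]
tcp_rot: [0.996, -0.085, -0.001, -0.003]
ft_force: [-0.1, -0.2, -1.4]
opening: 0.391
```

Call:
servo_tool(deltas=[{"xyz": [0,0,0.05],"spin": 0},{"xyz": [0,0,0.1],"spin": 0},{"xyz": [0,0,0.1],"spin": 0}])

```text
time_s: 11.2
eef_pos: [0.4505, -0.1592, 0.1839]
tcp_rot: [0.996, -0.085, -0.001, -0.003]
ft_force: [-3.8, -0.3, 7.1]
opening: 0.384
```

```bash
python3 look.py w11
python3 - <<'E'
from h import *
import pickle
p=pickle.load(open('w11.pkl','rb')); p['pixels']=cv2.convertScaleAbs(p['pixels'],alpha=1.6,beta=-90); save(p,'w11z.png',(205,105,305,190),7)
p=env.read_camera('scene'); save(p,'s11.png',(160,80,290,200),5)
to(.4509,-.1592,.1838,-9.7)
E
```

```text
t 11.25 pos [ 0.4505 -0.1592  0.1839] yaw -9.75 tilt [-0.0005  0.006 ] op 3.43 F [-4.1   0.59  7.43] M [ 0.25  0.76 -0.01] -> xyz [-0.02  0.03 -9.61] spin 0.05392439074508104
move during [ 0.  0. -0.]
ring n 3097 slope [ 0.0413 -0.0202] ztop 0.103 centre tool [0.0293 0.0008] rmid 0.0291 in 0.021 out 0.0372
  world centre top [ 0.4792 -0.1643  0.0809] normal [-0.0447 -0.0069 -0.999 ]
axle 6630 h 0.0791 ell [ 481.2 -166.2] [87.7 90.6] mean [ 0.4849 -0.1669  0.0798] 0.0019
axle 2171 h 0.1049 ell [ 480.  -165.8] [37.6 38.3] mean [ 0.4768 -0.1652  0.1054] 0.0028
t 11.3 pos [ 0.4505 -0.1592  0.1839] yaw -9.75 tilt [-0.0005  0.006 ] op 3.38 F [-2.77  0.89  7.31] M [0.21 0.74 0.05] -> xyz [ 0.04 -0.    0.01] spin -0.047269015043767126
```

View pics/w11z.png

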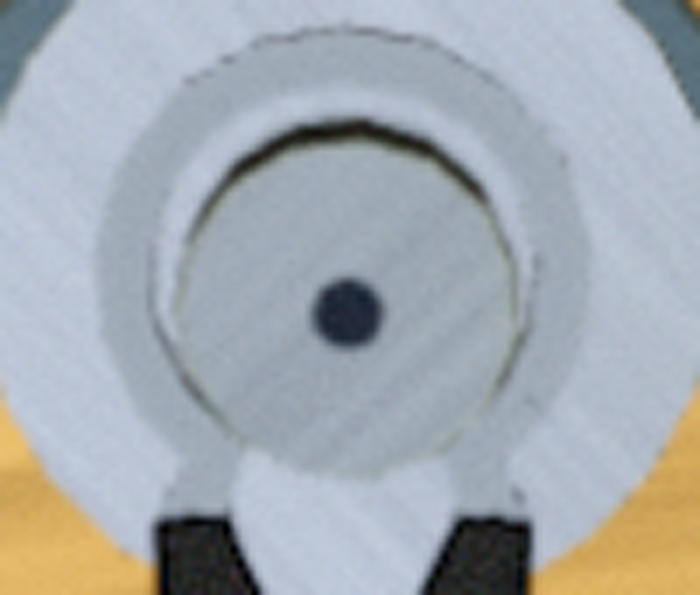

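View pics/s11.png

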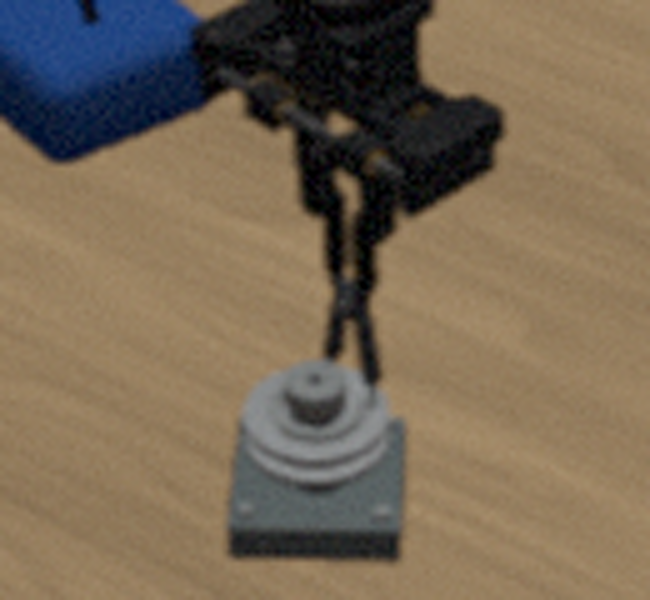

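Run:
```python
from h import *
import pickle
p=pickle.load(open('w11.pkl','rb'))
uv,W=cloud(p); c=np.array([.4794,-.1656])
d=np.hypot(*(W[:,:2]-c).T); th=np.degrees(np.arctan2(W[:,1]-c[1],W[:,0]-c[0]))+9.7
for a in range(-140,140,40):
    j=(th>=a)&(th<a+40)
    r=j&(d>.0245)&(d<.028); f=j&(d>.034)&(d<.042)
    print(a,r.sum(),np.median(W[r,2]).round(4),f.sum(),np.median(W[f,2]).round(4))
```

```text
-140 1290 0.293 2302 0.2932
-100 1242 0.2903 3087 0.292
-60 97 0.083 308 0.0788
-20 97 0.0827 323 0.0788
20 94 0.0829 307 0.0788
60 1612 0.2891 3115 0.2926
100 1151 0.2929 2405 0.2826
```

Run:
```python
from h import *
import pickle
p=pickle.load(open('w11.pkl','rb'))
uv,W=cloud(p); W=W[W[:,2]<.097]; c=np.array([.4794,-.1656])
d=np.hypot(*(W[:,:2]-c).T); th=np.degrees(np.arctan2(W[:,1]-c[1],W[:,0]-c[0]))+9.7
for a in range(-140,140,40):
    j=(th>=a)&(th<a+40)
    r=j&(d>.0245)&(d<.028); f=j&(d>.034)&(d<.042)
    print(a,r.sum(),np.median(W[r,2]).round(4),f.sum(),np.median(W[f,2]).round(4))
s=env.sense();print(s["time_s"],s["ft_force"],s["opening"],s["eef_pos"])
print(env.job_done())
```

```text
-140 88 0.083 273 0.079
-100 91 0.083 287 0.0788
-60 97 0.083 308 0.0788
-20 97 0.0827 323 0.0788
20 94 0.0829 307 0.0788
60 91 0.0827 293 0.079
100 87 0.0828 267 0.0789
11.3 [-2.77039969  0.88660399  7.31463941] 0.3843031374040525 [ 0.45049081 -0.15916759  0.18389169]
the job is handed in; nothing more can be done
None
```

I took the black ring pliers out of the stand and squeezed them to the stop. With the ring spread, I lowered it over the stub until it landed on the pulley. I handed the job in at 11.3 s with the gripper still squeezing the pliers.

**Last checks:**
- **Flat:** The ring's top is 3.8–4.2 mm above the pulley face in every direction measured, which matches its 4 mm thickness.
- **Height:** The ring landed within about 0.2 mm of the height I expected from the camera measurements.
- **Press:** Vertical force rose from about -2.3 N to +7.3 N on landing, so the ring presses with roughly 9–10 N.
- **Squeeze:** The fingers read about 34 mm at the handles, against the 36 mm given. The pictures show the ring fully spread, with a bore of about 46 mm measured.
- **Bystanders:** The arm kept clear of the bottle, the tape roll, the mug and the coloured look-alikes. I did not take a final picture to confirm they had not moved.

**Small imperfections:**
- A sideways force of about 3–4 N was present after landing, so the ring may be lightly touching the stub or held by friction.
- The tool was tilted by about 0.35°.
- One automatic ring fit disagreed after landing because it also picked up the pulley surface, so I used the height check in every direction instead.

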